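# Shut the clear chamber and switch the gas selector to it

## Robot

A 6-joint arm with a two-finger parallel gripper is mounted at the origin on the work surface. World frame = base frame: x ahead of the robot, y to its left, z up, the work surface at z = 0. Lengths are in m, angles in rad, forces in N, time in s.
With the tool pointing down it reaches from about 0.275 to 0.825 m from the base axis. Payload 4.9 kg.
Tool frame: the origin (TCP) lies midway between the tips of the shut fingers; the grasp point (between the pads) lies 19 mm behind it; y points along the fingers, x is the direction in which the jaws open and shut, and the axes are right-handed (so a half turn about y gives the same grasp; the last joint's range is limited). The gripper opens to 85 mm and grips with 20 to 120 N. Pads are 22 mm wide; open, the fingers measure 114 mm over their backs; the gripper's body (76 mm by 85 mm) begins 54 mm behind the grasp point. The pads swing forward as they close: fully open they stand 13 mm farther back than shut.
Start: joints at [1.173, 0.326, -0.193, 1.052, 0, 1.437], TCP at [0.143, 0.531, 0.231] pointing down, gripper open.
Joint ranges: [-2.65, 2.65], [-0.97, 1.79], [-1.3, 1.35], [-1.93, 2.1], [-1.47, 1.37], [-3.14, 3.14]. Speed limits (rad/s): [2.57, 2.57, 3.14, 3.14, 3.14, 3.14].

## Interface

Orientations are given as a 3x3 rotation matrix whose columns are the frame's x, y, z axes.
In Python, from rig import telemetry, camera, calibration, job_done gives the robot as it stands.
- The arm moves only by the shell command python3 -m creep 'ROWS' [FORCE]. ROWS is JSON, a list of rows, each a list of 5 numbers: the opening, from -1 (shut) to 1 (fully open), then the shift along the tool's x, y, z in m, then the turn about the tool's y in rad. In form: [[gripper, tx, ty, tz, twist], ...]. A call has 1 to 5 rows; each row shifts and turns the commanded pose from where the row before left it, along the tool's axes as they then stand; what a row does not reach is not made up. A row lasts 1/12 s, in which the tool goes at most 41.7 mm and 7.16 degrees, less where a joint would pass 70% of its speed; a pose out of reach is approached as far as the arm can. A call is refused whole if a number of a shift passes 0.0417 or a number of a turn 0.125, either way. A call with a gripper value outside its range is refused whole. The fingers move at their own pace and stop on an object; FORCE is the grip in N (left out, the last holds). Time passes only in rows, so rows that do not move let the fingers close. It gives the time, the measured TCP pose, the force and the opening at its end, in the units of the state.
- telemetry.get_state(): the state, without advancing time (a new reading comes with each control period).
- camera(name): name is "side" or "top" or "wrist"; returns the picture (480x640x3 uint8, red, green, blue); there is no depth.
- calibration(name): a dict with "fx", "fy", "cx", "cy" (pixels), "rvec" (rotation vector, rad) and "tvec" (3), from world to camera coordinates, as OpenCV has them. Camera axes: x right, y down, z forward; pixel columns grow to the right and rows downward; lengths in m; the calibration is good to about 2 mm. A picture is of the moment at which its call begins: read the wrist's pose just before it. calibration takes no time and is no camera call; for the wrist camera it gives the pose at the moment of the call.
- job_done(): hands the job in, once; it reports no verdict.
The state is a dict: "time": time; "joints": joint angles; "qd": joint speeds; "effort": joint torques, N m; "eef_pos": TCP position; "orientation": TCP orientation; "force": force on the tool from outside, world axes, zero at the start; "ft_torque": the same for the moment, N m; "finger_gap": finger opening in m.
Only numpy, scipy, OpenCV 4.12 (cv2) and the standard library are available. Lean on these libraries where they do the work, as an engineer would, in place of code of your own. Each camera call takes 0.05 s, during which the arm holds its last target.

## Task

Make sure by touch that the lid of the clear chamber is shut: press down firmly on its front edge for a moment, closing it if it is ajar. Only then turn the selector lever on the gas console until it clicks in at the position marked with the open square (the chamber's line). Leave the lid shut, the lever resting in that click, and the other things on the bench where they are.

Things in the scene. Friction and masses are not known exactly. Their poses are not given: they have to be found in the camera images.
- selector (a joint): angle of the selector lever on the gas console, rad, positive anticlockwise seen from above. 0 is straight along the console's +x (off, marked by a dot; it starts there). It clicks into five positions: -1.396, -0.698, 0, 0.698, 1.396 (40 degrees apart), with stops at -1.5 and 1.5. Turning it past a click takes about 0.17 N m (some 3.5 N at the push point); pushed past half-way between two positions it snaps into the next by itself, and let go short of half-way it falls back.
- selector_axis (a point): point on the upright axis of the selector, on the console's top face (60 mm above the bench); frame as the console's. The console is a grey box 170 (x) x 210 (y) x 60 mm, fixed, with a black top plate; the axis lies on its middle line, 45 mm to the -x side of its centre. Its x axis points to the off position
- selector_push (a point): point on the selector's lever, 48 mm from the axis, half-way up. The selector is aluminium: a round hub 40 mm across and a bar 14 mm wide and 20 mm tall on one side of it, ending 61 mm from the axis; the bar's underside is 6 mm and its top 26 mm above the console's top. Its x axis points along the lever, from the hub outwards
- selector_pointer (a point): point on the line of the lever, 85 mm from the axis (24 mm beyond the lever's end), where the symbols lie; it stands over a symbol's centre when the lever points at it
- mark_square: the square: a flat white outline, 23 mm wide with lines 3.6 mm thick, painted on the console's top; origin at its centre, 85 mm from the selector's axis, in line with one of the four positions either side of off (which one varies)
- mark_ring: a flat white ring, 25 mm, at another position; origin at its centre
- mark_triangle: a flat white triangle outline, sides 26 mm, at another position; origin at its centre
- mark_cross: a flat white X, 23 mm, at another position; origin at its centre
- chamber_lid (a joint): opening angle of the chamber's lid, rad: 0 shut, starts anywhere from shut to 0.45; it stays where it is left and takes under 1 N at the front edge to push down. It meets a hard stop when shut
- lid_press (a point): point on the lid's top face, on the middle of its white front strip, 22 mm in from its front edge and 150 mm from the hinge; turns with the lid. Shut, it is 129 mm above the bench and its z axis points up; its x axis points to the hinge. The lid is a clear pane with a white frame, 172 x 206 x 8 mm
- lid_hinge (a point): middle of the lid's hinge line, 120 mm above the bench along the chamber's far top edge (hinge axis = its y); the lid rises on the side nearer the robot. Frame turns with the lid
- chamber: clear open-topped box 160 (x) x 200 (y) x 120 mm, fixed to the bench; origin at the centre of its underside, hinge on its +x side
- amber_bottle: bystander: closed amber bottle, 48 dia x 100 mm; origin at the centre of its underside
- vial_tray: bystander: white divided tray, 50 x 50 x 30 mm; origin at the centre of its underside
- steel_block: bystander: steel block, 45 x 30 x 25 mm; origin at the centre of its underside
- dish: bystander: shallow glass dish, 80 dia x 18 mm; origin at the centre of its underside
- screwdriver: bystander: screwdriver, lying, 160 x 30 mm; origin at the middle of its length, underside
- carton: bystander: cardboard carton, 80 x 120 x 60 mm; origin at the centre of its underside
- timer: bystander: white bench timer, 50 x 80 x 30 mm; origin at the centre of its underside

How it is judged:
By the outcome, as a careful person would: the job done as asked, in the order asked, and still so for the second after the job is handed in, with the robot touching nothing.
It also fails if it takes over 51 s, if anything falls off the work surface, if the arm or the gripper's body presses on something with over 40 N, if the wrist force passes 120 N, or if a joint passes its speed limit or range.

## Working session

There is one attempt and no reset: what is moved stays moved. The work goes in short steps, Python scripts to look and compute and a shell command to move; the robot and the scene stay as the last step left them, time stands still between calls to the robot, and variables do not carry over. Pictures are saved under pics/ and viewed, and the job is handed in when it is done.

```bash
ls; mkdir -p pics; python3 - <<'E'
from rig import telemetry,camera,calibration
import cv2
for n in ["side","top","wrist"]:
    c=calibration(n); print(n,c)
    cv2.imwrite(f"pics/{n}0.png",camera(n)[:,:,::-1])
s=telemetry.get_state(); print(s)
E
```

```text
pics
side {'fx': 477.97100158998586, 'fy': 477.97100158998586, 'cx': 316.8103465309441, 'cy': 238.5994934183332, 'rvec': array([ 2.19323292, -0.42380229,  0.19152745]), 'tvec': array([-0.47859843,  0.19663016,  1.10995212])}
top {'fx': 450.9101658929854, 'fy': 450.9101658929854, 'cx': 312.4834728915095, 'cy': 231.42690725503672, 'rvec': array([ 2.20774714, -2.18515218,  0.06621866]), 'tvec': array([-0.0236452 ,  0.51030098,  1.24639956])}
wrist {'fx': 419.7401077290976, 'fy': 419.7401077290976, 'cx': 316.9340418973201, 'cy': 241.0736293025053, 'rvec': array([-2.29131603, -1.75459104, -0.26913809]), 'tvec': array([-0.55022056, -0.0392098 ,  0.37890183])}
{'time': 0.15, 'joints': array([ 1.17276635e+00,  3.26792430e-01, -1.93319569e-01,  1.05202482e+00,
       -2.60698100e-05,  1.43660358e+00]), 'qd': array([ 0.00027829, -0.002329  ,  0.00187347, -0.00095676, -0.00190408,
       -0.00071152]), 'effort': array([ 1.20978333e-03, -4.43702888e+01,  2.62665296e+01,  1.04531134e-02,
       -7.09799860e-05,  7.00926250e-06]), 'eef_pos': array([0.14325522, 0.53056474, 0.23068463]), 'orientation': array([[ 2.60786559e-01, -4.95545256e-04, -9.65396356e-01],
       [ 9.65395565e-01, -1.24580151e-03,  2.60786985e-01],
       [-1.33192399e-03, -9.99999101e-01,  1.53508905e-04]]), 'force': array([-0.2412045 ,  0.31627001, -0.09265901]), 'ft_torque': array([ 0.00897102, -0.0374559 , -0.00578395]), 'finger_gap': 0.08509228261246086}
```

View pics/side0.png

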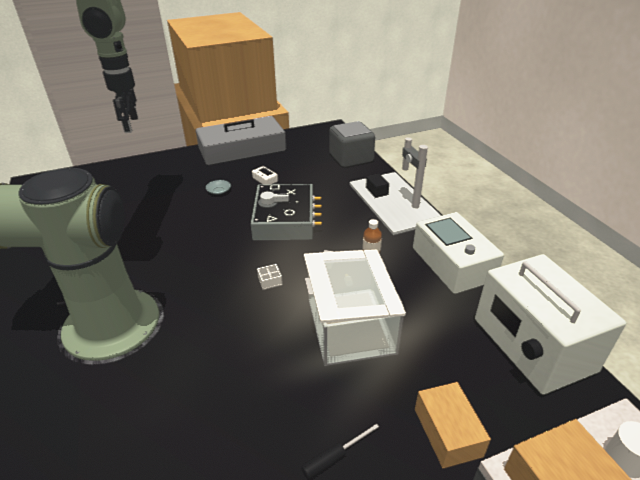

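View pics/top0.png

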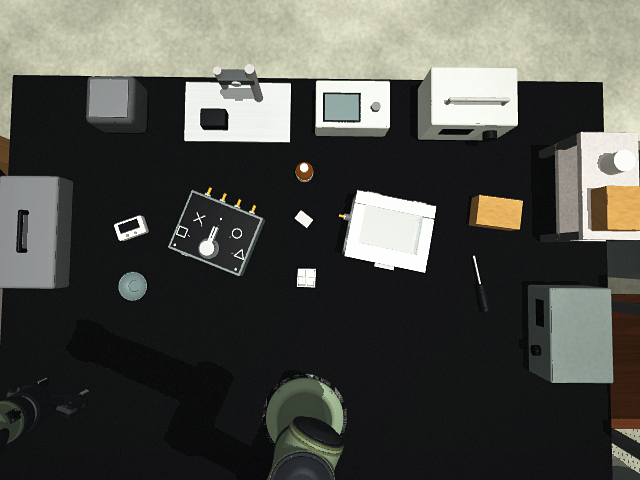

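View pics/wrist0.png

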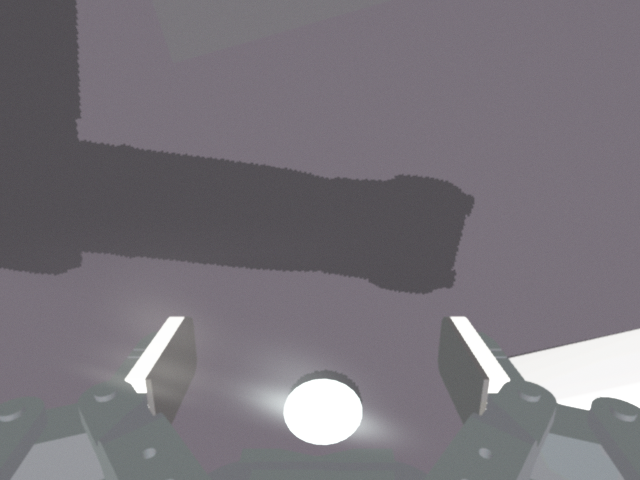

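Side/top show the lid ajar or nearly shut at top px (390,232). The console is at (216,232), with its hub at (207,249) and the lever pointing to the dot at (220,219). The symbols are square (182,232), X (199,218), ring (237,233) and triangle (239,254). I'll zoom in next.

```bash
python3 - <<'E'
import cv2,numpy as np
t=cv2.imread("pics/top0.png"); s=cv2.imread("pics/side0.png")
a=cv2.resize(t[180:285,160:270],None,fx=5,fy=5,interpolation=cv2.INTER_CUBIC)
cv2.imwrite("pics/z1.png",a)
cv2.imwrite("pics/z2.png",cv2.resize(t[180:285,335:445],None,fx=5,fy=5,interpolation=cv2.INTER_CUBIC))
cv2.imwrite("pics/z3.png",cv2.resize(s[240:370,290:420],None,fx=4,fy=4,interpolation=cv2.INTER_CUBIC))
E
```

```text
(no output)
```

View pics/z1.png

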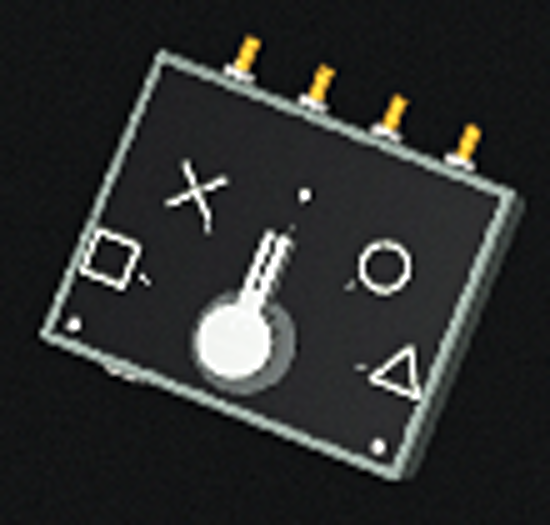

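View pics/z2.png

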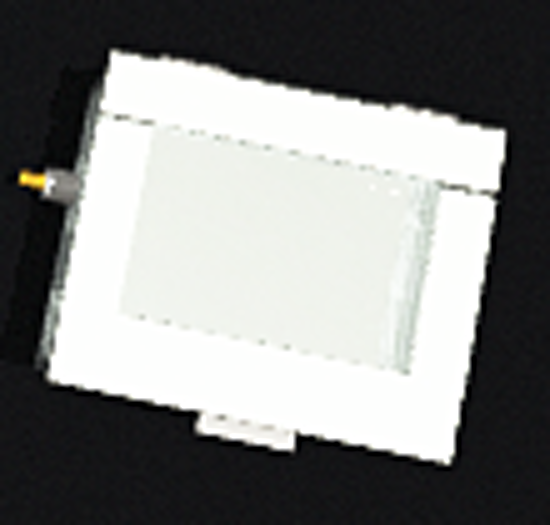

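View pics/z3.png

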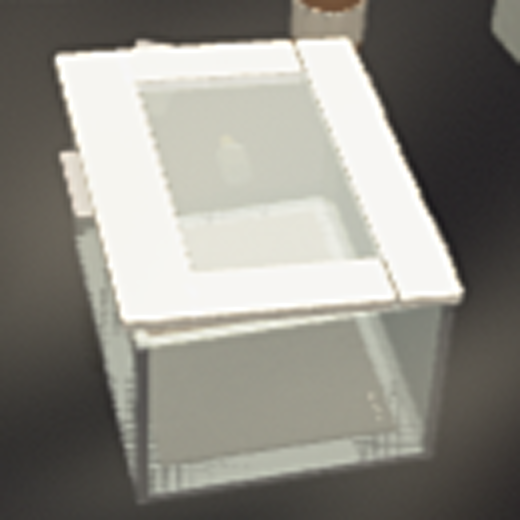

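```bash
cat > h.py <<'E'
import cv2,numpy as np
from rig import telemetry,camera,calibration
def PM(n):
    c=calibration(n);K=np.array([[c['fx'],0,c['cx']],[0,c['fy'],c['cy']],[0,0,1.]])
    R=cv2.Rodrigues(np.array(c['rvec']))[0];return K,R,np.array(c['tvec']).reshape(3)
def ray(n,p):
    K,R,t=PM(n);d=R.T@np.linalg.solve(K,[p[0],p[1],1.]);return -R.T@t,d
def onz(n,p,z):
    o,d=ray(n,p);return o+d*(z-o[2])/d[2]
def tri(a,pa,b,pb):
    o1,d1=ray(a,pa);o2,d2=ray(b,pb)
    s=np.linalg.lstsq(np.c_[d1,-d2],o2-o1,rcond=None)[0]
    A=o1+d1*s[0];B=o2+d2*s[1];return (A+B)/2,np.linalg.norm(A-B)
def proj(n,X):
    K,R,t=PM(n);q=K@(R@np.array(X)+t);return q[:2]/q[2]
E
python3 - <<'E'
from h import *
np.set_printoptions(precision=4,suppress=True)
T=lambda x,y:(335+x/5,180+y/5)
S=lambda x,y:(290+x/4,240+y/4)
for nm,a,b in [("front+y",T(50,380),S(60,55)),("front-y",T(450,463),S(128,322)),("back-y",T(504,131),S(460,297)),("back+y",T(112,50),S(355,40)),("hinge line+y",T(105,115),S(300,42)),("hinge line-y",T(497,193),S(398,302))]:
    print(nm,*tri("top",a,"side",b))
C=lambda x,y:(160+x/5,180+y/5)
for nm,p,z in [("square",(110,260),.06),("X",(197,195),.06),("dot",(305,195),.06),("ring",(384,267),.06),("tri",(400,372),.06),("hub",(232,341),.086),("screw1",(73,324),.06),("screw2",(378,446),.06),("c1",(162,53),.06),("c2",(516,192),.06),("c3",(400,478),.06),("c4",(43,336),.06),("tip",(275,234),.086)]:
    print(nm,onz("top",C(*p),z))
E
```

```text
front+y [ 0.4454 -0.1004  0.1455] 0.005575027697416258
front-y [ 0.4058 -0.3005  0.1447] 0.0052169115637538226
back-y [ 0.5727 -0.3326  0.1269] 0.0010310089617310075
back+y [ 0.6146 -0.1328  0.128 ] 0.006620091617000584
hinge line+y [ 0.5807 -0.1288  0.1341] 0.007048331165701428
hinge line-y [ 0.5404 -0.3276  0.1313] 0.0008771015366583273
square [0.5028 0.3326 0.06  ]
X [0.5383 0.2867 0.06  ]
dot [0.539  0.2286 0.06  ]
ring [0.5006 0.1854 0.06  ]
tri [0.4442 0.1757 0.06  ]
hub [0.4596 0.2601 0.086 ]
screw1 [0.4682 0.3515 0.06  ]
screw2 [0.4045 0.1867 0.06  ]
c1 [0.6151 0.3074 0.06  ]
c2 [0.5418 0.1151 0.06  ]
c3 [0.3876 0.1746 0.06  ]
c4 [0.4616 0.3674 0.06  ]
tip [0.5161 0.2388 0.086 ]
```

Measured so far:
- The console yaw is about -21°, and the selector axis is near (0.4595, 0.2573).
- The square is 86 mm from the axis at +81°, so it marks the +1.396 click. That agrees with the given sizes.
- The lid's front edge is about 0.145 m high, so it is slightly ajar. The press point is near (0.447, -0.205).

Now I'll move over the lid with the gripper shut.

```bash
python3 -m creep '[[-1,-0.0316,0,-0.0243,0],[-1,-0.0316,0,-0.0243,0],[-1,-0.0316,0,-0.0243,0],[-1,-0.0316,0,-0.0243,0],[-1,-0.0316,0,-0.0243,0]]' 40
python3 -m creep '[[-1,-0.0316,0,-0.0243,0],[-1,-0.0316,0,-0.0243,0],[-1,-0.0316,0,-0.0243,0],[-1,-0.0316,0,-0.0243,0],[-1,-0.0316,0,-0.0243,0]]'
python3 -m creep '[[-1,-0.0316,0,-0.0243,0],[-1,-0.0316,0,-0.0243,0],[-1,-0.0316,0,-0.0243,0],[-1,-0.0316,0,-0.0243,0],[-1,-0.0316,0,-0.0243,0]]'
```

```text
time: 0.57
eef_pos: [0.2195, 0.345, 0.231]
orientation: [[0.26, -0.0, -0.966], [0.966, -0.0, 0.26], [-0.0, -1.0, -0.0]]
force: [0.7, -0.7, 0.5]
finger_gap: 0.0255
time: 0.98
eef_pos: [0.2956, 0.1609, 0.2314]
orientation: [[0.26, 0.001, -0.966], [0.966, 0.0, 0.26], [0.0, -1.0, -0.0]]
force: [1.0, -0.9, 0.5]
finger_gap: 0.0002
time: 1.4
eef_pos: [0.3718, -0.0237, 0.2314]
orientation: [[0.261, 0.001, -0.965], [0.965, 0.0, 0.261], [0.0, -1.0, -0.0]]
force: [0.5, 1.4, -0.0]
finger_gap: -0.0003
```

```bash
python3 -m creep '[[-1,-0.0316,0,-0.0243,0],[-1,-0.0316,0,-0.0243,0],[-1,-0.0316,0,-0.0243,0],[-1,-0.0316,0,-0.0243,0],[-1,-0.0316,0,-0.0243,0]]'
python3 -m creep '[[-1,0,0.015,0,0],[-1,0,0.015,0,0],[-1,0,0,0,0]]'
python3 - <<'E'
from h import *
s=telemetry.get_state();print(s['eef_pos'],s['force'])
for n in ["side","top"]: cv2.imwrite(f"pics/{n}1.png",camera(n)[:,:,::-1])
a=cv2.imread("pics/side1.png")[150:380,260:440];b=cv2.imread("pics/top1.png")[140:320,310:480]
cv2.imwrite("pics/m1.png",np.hstack([cv2.resize(a,(400,511)),cv2.resize(b,(400,511))]))
E
```

```text
time: 1.82
eef_pos: [0.4479, -0.2079, 0.231]
orientation: [[0.262, -0.0, -0.965], [0.965, 0.0, 0.262], [0.0, -1.0, 0.0]]
force: [-0.0, 0.6, 0.2]
finger_gap: 0.0001
time: 2.07
eef_pos: [0.4461, -0.2056, 0.1984]
orientation: [[0.262, -0.004, -0.965], [0.965, 0.003, 0.262], [0.002, -1.0, 0.005]]
force: [-0.9, 0.2, -0.1]
finger_gap: 0.0001
[ 0.44608646 -0.20558116  0.19835319] [-0.88697871  0.1942392  -0.06559245]
```

View pics/m1.png

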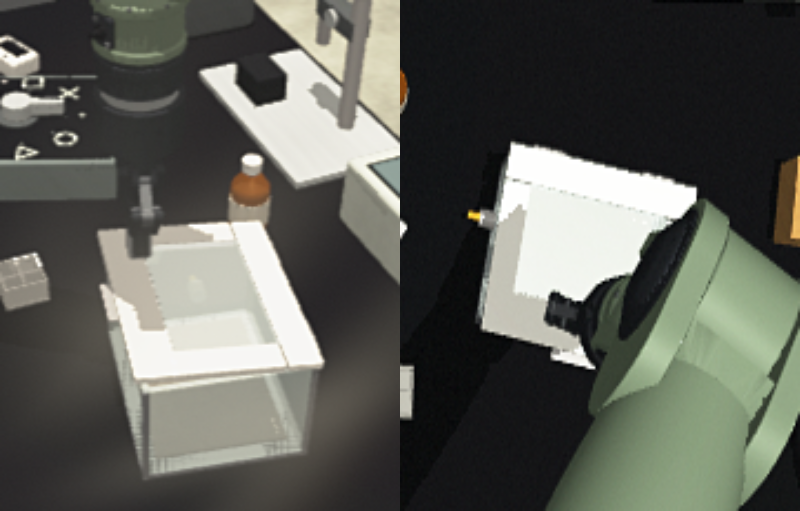

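The tip is above the middle of the front strip (side crop (140,250)), and the lid is slightly raised at its front corner. I'll descend and press.

```bash
python3 -m creep '[[-1,0,0.012,0,0],[-1,0,0.012,0,0],[-1,0,0.012,0,0],[-1,0,0.008,0,0],[-1,0,0,0,0]]'
python3 -m creep '[[-1,0,0.006,0,0],[-1,0,0.006,0,0],[-1,0,0.004,0,0],[-1,0,0.003,0,0],[-1,0,0,0,0]]'
```

```text
time: 2.58
eef_pos: [0.4473, -0.2051, 0.1567]
orientation: [[0.26, -0.001, -0.966], [0.966, 0.001, 0.26], [0.0, -1.0, 0.001]]
force: [0.8, 0.5, 0.6]
finger_gap: 0.0
time: 3.0
eef_pos: [0.4475, -0.2057, 0.1378]
orientation: [[0.261, -0.001, -0.965], [0.965, 0.0, 0.261], [0.0, -1.0, 0.001]]
force: [-0.5, -0.2, -0.2]
finger_gap: 0.0002
```

```bash
python3 -m creep '[[-1,0,0.003,0,0],[-1,0,0.003,0,0],[-1,0,0.002,0,0],[-1,0,0.001,0,0]]'
python3 -m creep '[[-1,0,0.001,0,0],[-1,0,0.001,0,0],[-1,0,0,0,0]]'
```

```text
time: 3.33
eef_pos: [0.4478, -0.2059, 0.129]
orientation: [[0.261, -0.0, -0.965], [0.965, -0.0, 0.261], [-0.0, -1.0, 0.0]]
force: [-0.4, 0.1, 3.4]
finger_gap: 0.0003
time: 3.58
eef_pos: [0.4478, -0.206, 0.1288]
orientation: [[0.261, 0.0, -0.965], [0.965, -0.001, 0.261], [-0.001, -1.0, -0.001]]
force: [-4.6, 2.2, 13.9]
finger_gap: 0.0003
```

```bash
python3 -m creep '[[-1,0,0.001,0,0],[-1,0,0,0,0],[-1,0,0,0,0],[-1,0,0,0,0],[-1,0,0,0,0]]'
python3 -m creep '[[-1,0,0,0,0],[-1,0,0,0,0],[-1,0,0,0,0]]'
```

```text
time: 4.0
eef_pos: [0.4478, -0.206, 0.1287]
orientation: [[0.261, 0.001, -0.965], [0.965, -0.001, 0.261], [-0.001, -1.0, -0.001]]
force: [-7.3, 3.3, 22.1]
finger_gap: -0.0002
time: 4.25
eef_pos: [0.4478, -0.206, 0.1287]
orientation: [[0.261, 0.001, -0.965], [0.965, -0.001, 0.261], [-0.001, -1.0, -0.001]]
force: [-6.4, 3.7, 21.4]
finger_gap: 0.0001
```

The lid is firm against its stop: z = 0.1287 (129 expected for shut) with about 22 N held for 0.6 s. I'll lift and go to the console.

```bash
python3 -m creep '[[-1,0,-0.01,0,0],[-1,0,-0.03,0,0],[-1,0,-0.03,0,0],[-1,0,-0.03,0,0],[-1,0,0,0,0]]'
python3 -m creep '[[-1,0.0373,0,0.006,0],[-1,0.0373,0,0.006,0],[-1,0.0373,0,0.006,0],[-1,0.0373,0,0.006,0],[-1,0.0373,0,0.006,0]]'
python3 -m creep '[[-1,0.0373,0,0.006,0],[-1,0.0373,0,0.006,0],[-1,0.0373,0,0.006,0],[-1,0.0373,0,0.006,0],[-1,0.0373,0,0.006,0]]'
python3 -m creep '[[-1,0.0373,0,0.006,0],[-1,0,0,0,0.105],[-1,0,0,0,0]]'
python3 - <<'E'
from h import *
s=telemetry.get_state();print(s['eef_pos'],s['force'],s['joints'])
for n in ["side","top","wrist"]: cv2.imwrite(f"pics/{n}2.png",camera(n)[:,:,::-1])
t=cv2.imread("pics/side2.png")
a=t[150:270,230:350];b=t[235:375,285:425]
cv2.imwrite("pics/m2.png",np.hstack([cv2.resize(a,(400,400)),cv2.resize(b,(400,400))]))
E
```

```text
time: 4.67
eef_pos: [0.4507, -0.2076, 0.232]
orientation: [[0.261, 0.008, -0.965], [0.965, -0.005, 0.261], [-0.003, -1.0, -0.009]]
force: [0.9, -0.3, 0.8]
finger_gap: -0.0002
time: 5.08
eef_pos: [0.4674, -0.0164, 0.2262]
orientation: [[0.261, 0.0, -0.965], [0.965, 0.0, 0.261], [0.0, -1.0, -0.0]]
force: [1.2, -0.2, -0.5]
finger_gap: 0.0003
time: 5.5
eef_pos: [0.4869, 0.1719, 0.2261]
orientation: [[0.261, 0.0, -0.965], [0.965, 0.0, 0.261], [0.0, -1.0, -0.0]]
force: [0.9, -0.9, -0.2]
finger_gap: 0.0001
time: 5.75
eef_pos: [0.4908, 0.2095, 0.2257]
orientation: [[0.358, -0.0, -0.934], [0.934, -0.0, 0.358], [-0.0, -1.0, 0.0]]
force: [0.2, 0.5, -0.6]
finger_gap: -0.0002
[0.49075277 0.20949134 0.22568046] [ 0.24440324  0.511447   -0.63804215] [ 2.65104294e-01  3.00127555e-01 -2.44371865e-01  1.02672754e+00
 -3.06253590e-05  6.31694028e-01]
```

View pics/m2.png

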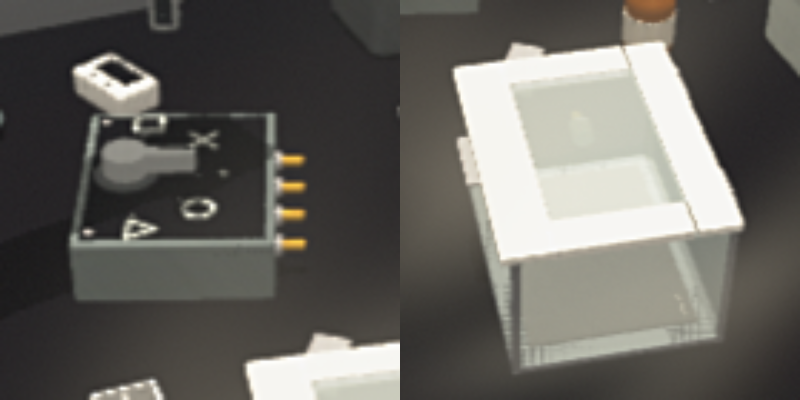

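View pics/wrist2.png

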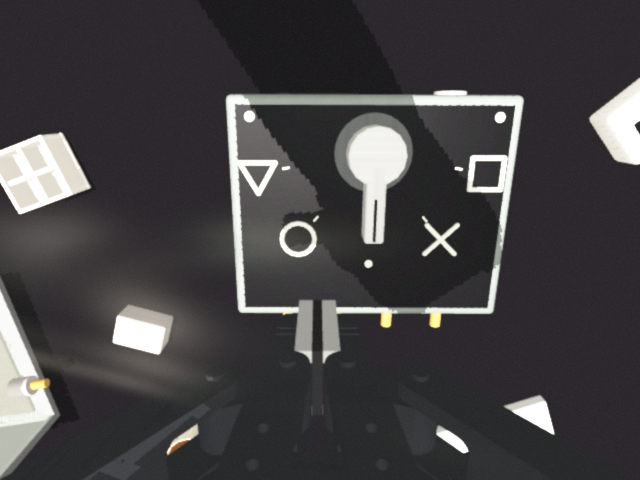

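The lid now sits flush. The wrist view shows the hub at (377,154), the lever end at (373,243) and the square at (487,173) on the +y side. I'll check this against my numbers.

```bash
python3 - <<'E'
from h import *
np.set_printoptions(precision=4,suppress=True)
for nm,p,z in [("hub",(377.5,154.5),.09),("lever end",(373,242),.086),("square",(487,173.5),.06),("dot",(368,264),.06),("X",(441,239.5),.06),("ring",(298,239),.06),("tri",(258,174),.06)]: print(nm,onz("wrist",p,z))
print(proj("wrist",[.4908,.2095,.2257]))
E
```

```text
hub [0.4605 0.2619 0.09  ]
lever end [0.5175 0.2399 0.086 ]
square [0.5067 0.3352 0.06  ]
dot [0.5422 0.2309 0.06  ]
X [0.5434 0.2897 0.06  ]
ring [0.5035 0.1874 0.06  ]
tri [0.4468 0.1786 0.06  ]
[320.8974 318.7701]
```

```bash
python3 -m creep '[[-1,0,0.035,0,0],[-1,0,0.035,0,0],[-1,0,0.035,0,0],[-1,0,0.025,0,0],[-1,0,0,0,0]]'
python3 -m creep '[[-1,0,0.012,0,0],[-1,0,0.01,0,0],[-1,0,0.003,0,0],[-1,0,0,0,0]]'
python3 -m creep '[[-1,0.005,0,0,0],[-1,0.005,0,0,0],[-1,0.002,0,0,0],[-1,0,0,0,0]]'
python3 - <<'E'
from h import *
for n in ["wrist"]: cv2.imwrite(f"pics/{n}3.png",camera(n)[:,:,::-1])
E
```

```text
time: 6.32
eef_pos: [0.4872, 0.2049, 0.0916]
orientation: [[0.362, -0.009, -0.932], [0.932, -0.002, 0.362], [-0.005, -1.0, 0.007]]
force: [-0.0, -0.2, 1.0]
finger_gap: -0.0003
time: 6.65
eef_pos: [0.4911, 0.2069, 0.0715]
orientation: [[0.361, -0.0, -0.933], [0.933, -0.0, 0.361], [-0.0, -1.0, 0.0]]
force: [0.7, 0.0, 0.3]
finger_gap: -0.0001
time: 6.98
eef_pos: [0.4962, 0.2195, 0.072]
orientation: [[0.36, 0.002, -0.933], [0.933, 0.001, 0.36], [0.001, -1.0, -0.001]]
force: [-0.4, -0.1, 0.4]
finger_gap: 0.0002
```

View pics/wrist3.png

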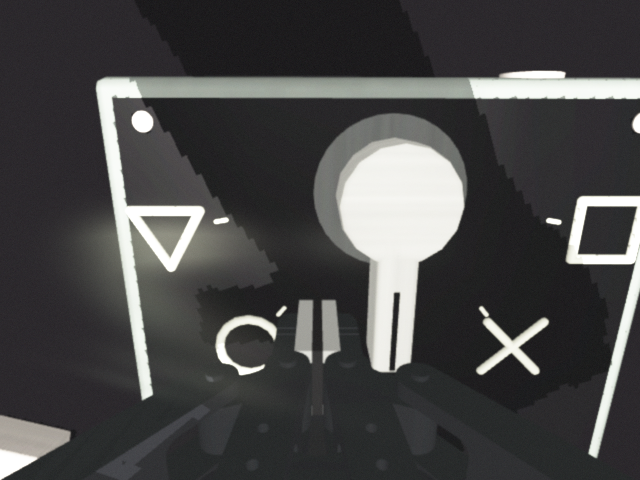

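The fingertip is beside the lever at the right radius; each pad is about 7 mm thick. I'll make contact first, then sweep.

```bash
python3 -m creep '[[-1,0.005,0,0,0],[-1,0.004,0,0,0],[-1,0.002,0,0,0],[-1,0,0,0,0]]'
python3 -m creep '[[-1,0.005,0,-0.0015,-0.1],[-1,0.005,0,-0.0013,-0.1],[-1,0.005,0,-0.0013,-0.1],[-1,0.005,0,-0.0013,-0.1]]'
```

```text
time: 7.37
eef_pos: [0.4996, 0.2289, 0.0713]
orientation: [[0.36, 0.0, -0.933], [0.933, -0.001, 0.36], [-0.001, -1.0, -0.001]]
force: [-0.5, -2.3, 1.1]
finger_gap: -0.0
time: 7.7
eef_pos: [0.5092, 0.2474, 0.0713]
orientation: [[-0.036, 0.0, -0.999], [0.999, 0.001, -0.036], [0.001, -1.0, -0.0]]
force: [-0.5, 0.2, -0.7]
finger_gap: -0.0001
```

```bash
python3 -m creep '[[-1,0.005,0,-0.0013,-0.1],[-1,0.005,0,-0.0013,-0.1],[-1,0.005,0,-0.0013,-0.1],[-1,0.005,0,-0.0013,-0.1]]'
python3 -m creep '[[-1,0.005,0,-0.0013,-0.1],[-1,0.005,0,-0.0013,-0.1],[-1,0.005,0,-0.0013,-0.1]]'
python3 - <<'E'
from h import *
s=telemetry.get_state();d=s['eef_pos'][:2]-[.46,.26];x=s['orientation'][:2,0]
print(s['force'],np.hypot(*d),np.degrees(np.arctan2(d[1],d[0])),np.degrees(np.arctan2(x[1],x[0]))-90+21.1, s['joints'])
for n in ["wrist"]: cv2.imwrite(f"pics/{n}4.png",camera(n)[:,:,::-1])
E
```

```text
time: 8.03
eef_pos: [0.511, 0.2668, 0.0712]
orientation: [[-0.422, 0.001, -0.907], [0.907, -0.002, -0.422], [-0.003, -1.0, 0.0]]
force: [0.7, -5.6, 0.8]
finger_gap: 0.0001
time: 8.28
eef_pos: [0.5062, 0.283, 0.0712]
orientation: [[-0.671, -0.0, -0.741], [0.741, 0.001, -0.671], [0.001, -1.0, -0.001]]
force: [-0.2, -0.3, 0.5]
finger_gap: -0.0002
[-0.19513487 -0.32186312  0.54362166] 0.051624650580435895 26.401572380076676 63.270546617349716 [ 0.38196233  0.53068708 -0.32005727  0.71982071  0.00088008 -0.35405226]
```

View pics/wrist4.png

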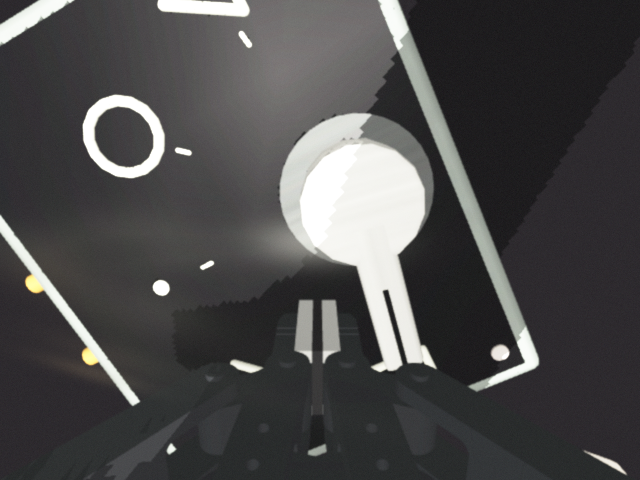

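The force dropped to zero after the second peak, and the lever has jumped ahead towards the square, clear of the finger. I'll back off, lift and look.

```bash
python3 -m creep '[[-1,-0.006,0,0,0],[-1,-0.008,0,0,0],[-1,0,-0.02,0,0],[-1,0,-0.035,0,0],[-1,0,-0.035,0,0]]'
python3 -m creep '[[-1,0,-0.035,0,0],[-1,0,-0.02,0,0],[-1,0,0,0,0],[-1,0,0,0,0]]'
python3 - <<'E'
from h import *
for n in ["side","top","wrist"]: cv2.imwrite(f"pics/{n}5.png",camera(n)[:,:,::-1])
t=cv2.imread("pics/side5.png")
a=t[150:270,230:350];b=t[235:375,285:425]
cv2.imwrite("pics/m5.png",np.hstack([cv2.resize(a,(400,400)),cv2.resize(b,(400,400))]))
E
```

```text
time: 8.75
eef_pos: [0.5151, 0.2705, 0.1611]
orientation: [[-0.665, -0.003, -0.747], [0.747, -0.001, -0.665], [0.001, -1.0, 0.003]]
force: [1.2, 0.7, -0.2]
finger_gap: -0.0001
time: 9.08
eef_pos: [0.517, 0.2716, 0.2177]
orientation: [[-0.666, 0.003, -0.746], [0.746, 0.001, -0.666], [-0.001, -1.0, -0.003]]
force: [-0.2, 0.1, -0.2]
finger_gap: 0.0001
```

View pics/m5.png

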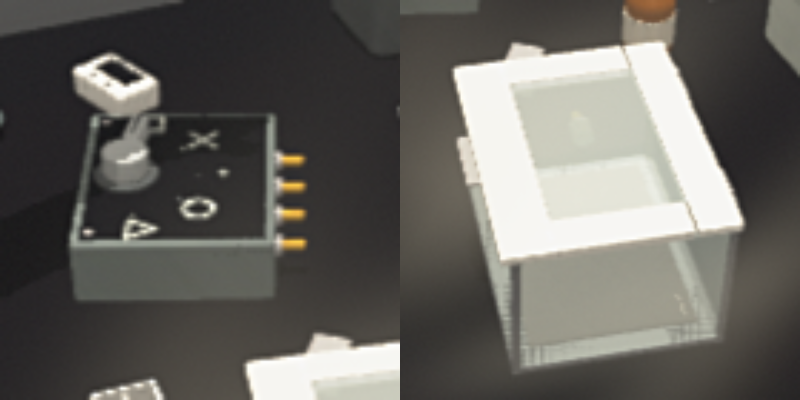

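View pics/wrist5.png

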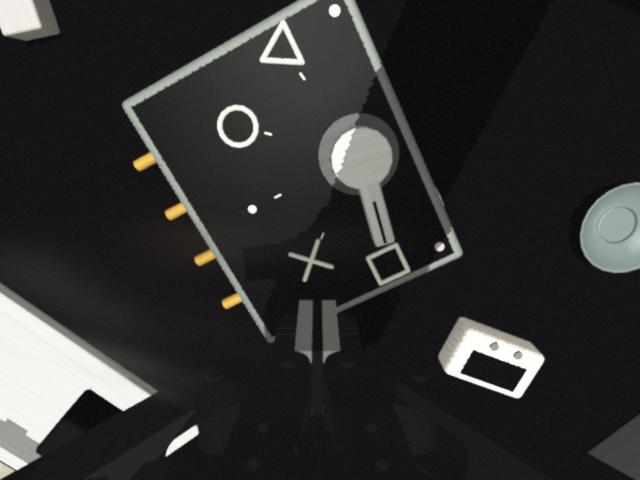

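View pics/top5.png

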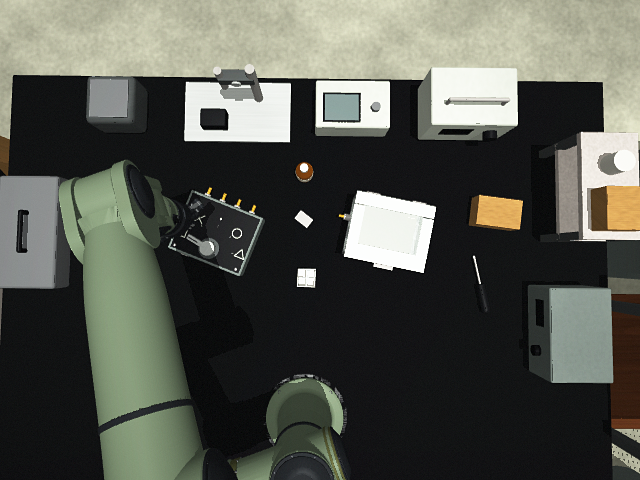

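The lever points at the square (wrist: hub (364,157), lever end (384,244), square (388,263)). The lid is flush and the bystanders look unmoved. One numeric check before handing in.

```bash
python3 - <<'E'
from h import *
w=lambda p,z:onz("wrist",p,z)[:2]
h=w((362,158),.09);e=w((383.5,244),.086);s=w((388,264),.06);d=w((252.5,209.5),.06)
A=np.array([.46,.26])
an=lambda v:np.degrees(np.arctan2(v[1],v[0]))
print(h,e,s,d,"lever-from-yaw",an(e-h)+21.1,an(e-A)+21.1,"square",an(s-A)+21.1, an(s-h)+21.1)
T=lambda x,y:(335+x/5,180+y/5)
a=cv2.imread("pics/top0.png").astype(int);b=cv2.imread("pics/top5.png").astype(int)
df=(np.abs(a-b).max(2)>60).astype(np.uint8)
n,l,st,c=cv2.connectedComponentsWithStats(df)
print([(st[i].tolist()) for i in range(1,n) if st[i][4]>8])
E
```

```text
[0.46112927 0.26143318] [0.49309194 0.31263595] [0.50545403 0.33511557] [0.54089504 0.23232565] lever-from-yaw 79.12605865872641 78.94264079944458 square 79.920975015936 80.07035169676615
[[59, 160, 128, 266, 17959], [172, 190, 25, 49, 157], [163, 196, 12, 21, 67], [197, 201, 4, 4, 10], [190, 203, 7, 6, 20], [175, 207, 3, 8, 9], [193, 209, 12, 17, 42], [187, 226, 32, 30, 302], [420, 228, 13, 45, 67], [176, 249, 43, 19, 98], [372, 262, 5, 5, 13], [296, 374, 9, 4, 19], [38, 378, 9, 6, 10], [280, 379, 7, 4, 12], [289, 379, 17, 4, 35], [80, 390, 8, 5, 14], [322, 392, 7, 12, 25], [29, 399, 7, 13, 16], [0, 402, 11, 4, 14], [100, 406, 103, 74, 6023], [0, 415, 5, 7, 20], [292, 433, 33, 24, 171], [312, 434, 22, 14, 98], [273, 438, 4, 5, 9], [327, 449, 16, 7, 32], [234, 451, 40, 29, 770], [332, 460, 14, 20, 148]]
```

The lever reads 79° and the square 80°. Apart from the arm and its shadow, only the selector and the lid changed.

```bash
python3 -c "
from rig import job_done;print(job_done())"
```

```text
the job is handed in; nothing more can be done
None
```

The lid is shut and the selector lever is resting in the click at the open square. I handed the job in at about 9 s on the robot's clock.

- **Lid:** it was slightly ajar, with its front edge about 17 mm up. I pressed the middle of the front strip down to the hard stop and held about 22 N for roughly 0.6 s. The fingertip stood at 128.7 mm, against 129 mm expected when shut, and later pictures show the lid flush.
- **Lever:** only after that, I pushed it anticlockwise through two clicks to the square, at +1.396 rad. After I backed off, it measured about 79° from off, against 80° for both the click and the painted square. That 1° gap is within my measuring error.
- **Other things:** comparing the top pictures before and after showed no change in any bystander left in view. The dish and timer were partly hidden by the arm in the last top picture. The timer looked unmoved in the side view, and both were visible in the wrist view but not compared with their earlier positions. The arm ended about 0.22 m up, touching nothing.

No check failed. The two-camera heights on the lid's corners disagreed by up to 7 mm, so I relied on the touch reading for the lid.

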